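# Clamp the solid-state relay on the test heat sink

### The job

The solid-state relay lies on the thermal pad of the test heat sink, ready for its heat run. Push the clamp strap fully home over it, then tighten the wing nut clockwise, in short turns between the cooling fins, until the relay is clamped snugly: go on past first touch until the nut has clearly gone firm, then stop, for overtightening cracks the relay. Do not lean on the thin fins, leave the relay in its place and the things around undisturbed, and let go of everything.

Things in the scene. Friction and masses are not known exactly. Their poses are not given: they have to be found in the camera images.
- heatsink: aluminium channel heat sink, fixed to the bench. Origin on the bench plane, straight below the clamp stud; x runs along the channel from the strap's thumb tab to the relay, y across it, z up. Base plate 204 x 110 x 12 mm (x from -120 to +84 mm). The channel between the fins is 64 mm wide (y -32 to +32 mm).
- fins: the two banks of three upright cooling fins left and right of the channel: each 3 mm thick, tops 88 mm above the bench, innermost faces at y = -32 and +32 mm of the heat sink, along its whole length. Same origin and axes as the heat sink. Thin: they bend at more than 15 N.
- pad_centre (a point): centre of the top of the grey-blue thermal pad (50 x 60 mm, top 15 mm above the bench), 52 mm along +x from the stud
- relay_block: the loose black solid-state relay with an aluminium base plate, 44 mm along x, 56 mm along y, 23 mm high (the two ends in y with the screw terminals are lower). Origin at the centre of its underside. It already lies in its place on the pad, within 3 mm of the pad centre.
- strap_slide (a joint): how far the strap is pushed along the channel toward the relay (heat sink +x), in m: 0 drawn back, 0.038 fully home at its stop, where the orange pressure shoe under its nose stands over the middle of the relay. Moves with about 5 N, stays where it is left.
- strap: flat steel strap, 140 x 32 x 6 mm, slotted round the stud, carried under the wing nut: its top is 60 mm above the bench at first and sinks with the nut. Axes as the heat sink's. A lock-nutted screw in its nose carries the orange pressure shoe (21 mm across) that meets the relay's top; the screw is set differently each time and not measured: the shoe starts 1.2 to 6.6 mm above the relay.
- strap_tab (a point): middle of the rear face (the face that looks to heat sink -x) of the upturned thumb tab at the strap's tail; tab 10 mm thick, 30 mm wide across the channel, from 60 to 90 mm above the bench. This point is 77 mm above the bench at first. Push it along heat sink +x, or pinch the tab.
- nut_grip (a point): on the axis of the dark wing nut, 22 mm above its seat on the strap (82 mm above the bench at first). Its x axis points along the wings, z up. Wings: span 50 mm, 12 mm thick (flat parallel faces along this y), from 9 mm below to 9 mm above this point. Turning clockwise (seen from above) tightens; the nut and strap sink 12 mm per full turn (1.9 mm per rad) and stay where they are left.
- wing_nut (a joint): angle of the threaded nut in rad, growing as it is tightened. The wings sit on it in a rubber bush giving 0.5 rad per N m. Turning takes about 0.13 N m while the shoe is clear of the relay; once it bears, 0.002 N m more per N of clamping (0.04 N m per rad). Snug is 30 N, felt as 0.19 N m with the turn at rest; over 45 N (0.22 N m) is overtight. Each N of pressing down on the nut takes 0.002 N m off.
- meter: hand-held multimeter, 144 x 67 x 46 mm, lying beside the heat sink; leave alone
- driver: screwdriver with black handle, 169 mm long, lying beside the heat sink; leave alone
- red_plug: red 4 mm test plug, 52 mm long, lying beside the heat sink; leave alone
Not all that is in view belongs to the job. Of the things that look like the relay_block, the larger one is meant.

How it is judged:
By the outcome, as a careful person would: the job done as asked, in the order asked, and still so for the second after the job is handed in, with the robot touching nothing.
It also fails if it takes over 72 s, if anything falls off the work surface, if the arm or the gripper's body presses on something with over 40 N, if the wrist force passes 120 N, or if a joint passes its speed limit or range.

### The arm

A 6-joint arm with a two-finger parallel gripper is mounted at the origin on a cart in front of the work surface, level with it; the furniture and walls round the work are solid. World frame = base frame: x ahead of the robot, y to its left, z up, the work surface at z = 0. Lengths are in m, angles in rad, forces in N, time in s.
With the tool pointing down it reaches from about 0.325 to 0.925 m from the base axis. Payload 3.1 kg.
Tool frame: the origin (TCP) lies at the very end of the fingers, on their centre line; the grasp point (between the pads) lies 19 mm behind it; z points along the fingers, y is the line along which they close (so a half turn about z gives the same grasp; the last joint's range is limited). The gripper opens to 85 mm and grips with 20 to 120 N. Pads are 22 mm wide; open, the fingers measure 114 mm over their backs; the gripper's body (76 mm by 85 mm) begins 54 mm behind the grasp point. The pads swing forward as they close: fully open they stand 13 mm farther back than shut.
Start: joints at [1.197, 0.217, 1.613, -0, 1.311, -0.112], TCP at [0.162, 0.604, 0.231] pointing down, gripper open.
Joint ranges: [-2.75, 2.75], [-0.78, 2.1], [0.31, 2.55], [-1.13, 4.27], [0.13, 2.63], [-2.58, 2.58]. Speed limits (rad/s): [2.79, 2.79, 3.14, 3.14, 3.14, 3.14].

### API

Orientations are given as a rotation vector (axis times angle).
In Python, from workcell import manip, optics gives the robot as it stands. The module is installed in compiled form; this text tells all that it offers.
- The arm moves only by the shell command python3 -m jog 'ROWS' [OPENING] [FORCE]. ROWS is text: rows parted by semicolons, each of 6 numbers parted by spaces: the shift along the tool's x, y, z in units of 0.5 m (1.0 is 0.5 m), then the turn, a rotation vector about the tool's x, y, z in units of 0.5 rad (1.0 is 0.5 rad). A call has exactly 8 rows; each row is the pose to reach, as a shift and turn from the pose commanded when the call began, along the tool's axes at that moment; what a row does not reach only later rows make up. A row lasts 1/8 s, in which the tool goes at most 62.5 mm and 10.7 degrees, less where a joint would pass 70% of its speed; a pose out of reach is approached as far as the arm can. A call with a number of a shift or a turn outside -1 to 1 is refused whole. A call with a gripper value outside its range is refused whole. OPENING is the opening in per cent of the stroke, from 0 (shut) to 100 (fully open), set as the call begins (- or left out, the last holds). The fingers move at their own pace and stop on an object; FORCE is the grip in N (left out, the last holds). Time passes only in rows, so rows that repeat a pose let the fingers close, or fill a call up. It gives the time, the measured TCP pose, the force, the opening and the grip force at its end, in the units of the state.
- manip.state(): the state, without advancing time (a new reading comes with each control period).
- optics.read_camera(name): name is "side" or "top"; returns a dict with "image" (480x640x3 uint8, blue, green, red), "intrinsics" (3x3 intrinsics, pixels), "rvec" (rotation vector, rad) and "tvec" (3), from world to camera coordinates, as OpenCV has them. Camera axes: x right, y down, z forward; pixel columns grow to the right and rows downward; lengths in m; the calibration is good to about 2 mm. A picture is of the moment at which its call begins. There is no depth.
- manip.hand_in(): hands the job in; it is judged then, once.
The state is a dict: "clock": time; "q": joint angles; "dq": joint speeds; "tau": joint torques, N m; "tcp_pos": TCP position; "orientation": TCP orientation; "ft_force": force on the tool from outside, world axes, zero at the start; "moment": the same for the moment, N m; "width": finger opening in m; "gripper_force": force on a finger pad.
Only numpy, scipy, OpenCV 4.12 (cv2) and the standard library are available. Lean on these libraries where they do the work, as an engineer would, in place of code of your own. Each camera call takes 0.05 s, during which the arm holds its last target. There are 200 camera calls.

## Working session

There is one attempt and no reset: what is moved stays moved. The work goes in short steps, Python scripts to look and compute and a shell command to move; the robot and the scene stay as the last step left them, time stands still between calls to the robot, and variables do not carry over. Pictures are saved under pics/ and viewed, at most 10 in all, crops included, and the job is handed in when it is done.

```bash
mkdir -p pics
cat > h.py <<'E'
import numpy as np, cv2
from scipy.spatial.transform import Rotation as R
from workcell import manip, optics
def cam(n):
    c=optics.read_camera(n); c['R']=cv2.Rodrigues(np.array(c['rvec'],float))[0]; c['t']=np.array(c['tvec'],float).ravel(); c['K']=np.array(c['intrinsics'],float); return c
def ray(c,uv):
    d=c['R'].T@np.linalg.inv(c['K'])@np.array([uv[0],uv[1],1.]); return -c['R'].T@c['t'], d
def onz(c,uv,z):
    o,d=ray(c,uv); return o+d*(z-o[2])/d[2]
def proj(c,p):
    q=c['K']@(c['R']@np.array(p,float)+c['t']); return q[:2]/q[2]
E
python3 - <<'E'
from h import *
for n in('top','side'):
    c=cam(n); cv2.imwrite(f'pics/{n}0.png',c['image']); print(n,-c['R'].T@c['t'],c['R'][2],c['K'][0,0])
s=manip.state(); print({k:np.round(v,3) for k,v in s.items()})
E
```

```text
top [ 0.47056792 -0.08211808  0.939113  ] [ 0.09278202 -0.00820512 -0.99565264] 587.1500640588756
side [ 0.3944365  -0.73530219  0.64226855] [ 0.17528298  0.74827158 -0.63981678] 514.3473494540364
{'clock': np.float64(0.1), 'q': array([ 1.197,  0.218,  1.615,  0.   ,  1.311, -0.112]), 'dq': array([ 0.   , -0.002, -0.001, -0.001,  0.001, -0.001]), 'tau': array([-1.0000e-03, -3.9807e+01, -3.0497e+01, -0.0000e+00,  4.0000e-03,
       -0.0000e+00]), 'tcp_pos': array([0.161, 0.603, 0.23 ]), 'orientation': array([-4.100e-01, -3.114e+00,  3.000e-03]), 'ft_force': array([ 0.387, -0.012,  0.025]), 'moment': array([ 0.051, -0.016,  0.011]), 'gripper_force': np.float64(0.0), 'width': np.float64(0.085)}
```

View pics/top0.png

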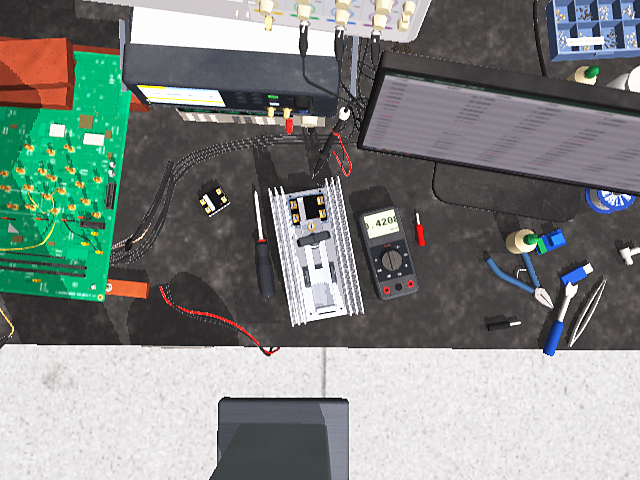

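View pics/side0.png

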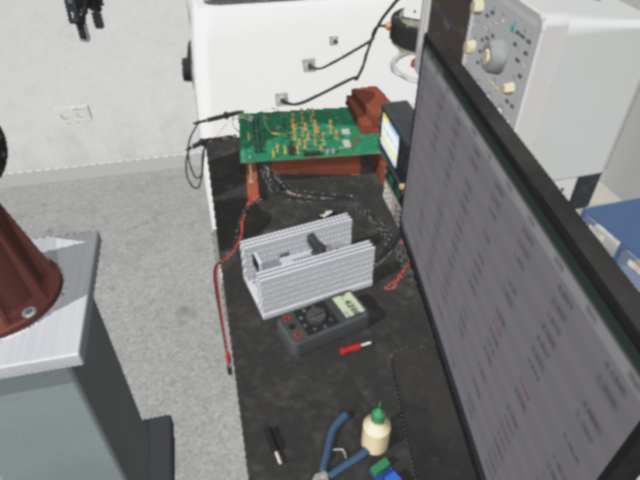

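The top view shows the heat sink at about (318,250), with the relay at (308,207), the nut at (318,240) and the tab at (328,305). The meter is on its right and the driver on its left. The side view shows the sink at (305,265). I'll enlarge both.

Run:
```python
import cv2
a=cv2.imread('pics/top0.png')[170:335,255:375]; cv2.imwrite('pics/topc.png',cv2.resize(a,None,fx=3.6,fy=3.6,interpolation=cv2.INTER_CUBIC))
a=cv2.imread('pics/side0.png')[205:320,232:387]; cv2.imwrite('pics/sidec.png',cv2.resize(a,None,fx=5,fy=5,interpolation=cv2.INTER_CUBIC))
```

```text
(no output)
```

View pics/topc.png

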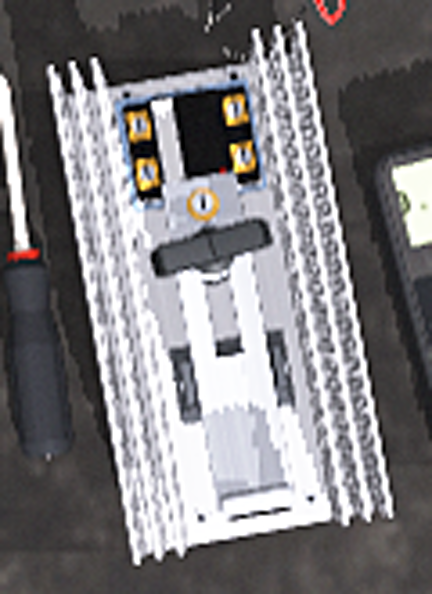

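View pics/sidec.png

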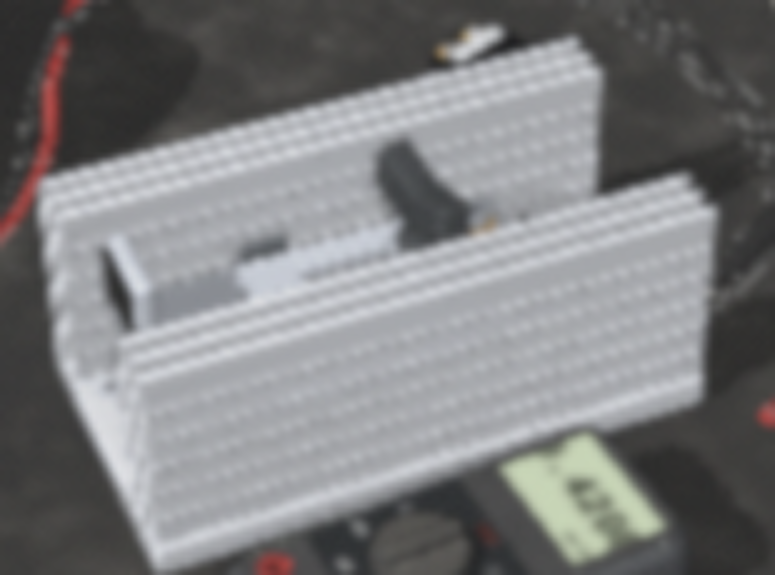

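Run:
```python
from h import *
c=cam('top'); s=cam('side')
T=lambda p:(p[0]/3.6+255-.36,p[1]/3.6+170-.36)
S=lambda p:(p[0]/5+232-.4,p[1]/5+205-.4)
W=lambda p,z:onz(c,T(p),z)
V=lambda p,z:onz(s,S(p),z)
Lf,Ln,Rf,Rn=[W(p,.088) for p in((97,60),(183,553),(256,32),(345,522))]
print('inner',Lf,Ln,Rf,Rn,np.linalg.norm(Lf-Rf),np.linalg.norm(Ln-Rn),np.linalg.norm(Lf-Ln),np.linalg.norm(Rf-Rn))
f=(Lf+Rf)/2;n=(Ln+Rn)/2
print('yaw',[np.arctan2(*(a-b)[1::-1]) for a,b in((Lf,Ln),(Rf,Rn),(f,n))], 'stud',n+(f-n)*120/204)
Of,On,Pf,Pn=[W(p,.088) for p in((52,68),(138,560),(299,25),(390,515))]
print('outer width',np.linalg.norm(Of-Pf),np.linalg.norm(On-Pn)); f=(Of+Pf)/2;n=(On+Pn)/2
print('stud outer',n+(f-n)*120/204)
a,b=W((155,262),.089),W((272,232),.089); print('wing',a,b,(a+b)/2,np.linalg.norm(a-b),np.arctan2(*(a-b)[1::-1]))
print('tab top',W((222,502),.09),W((306,484),.09))
# side
p=[V(q,.088) for q in((42,190),(572,45),(150,378),(712,210))]  # outer left near, far; outer right near, far
print('side outer',p); n=(p[0]+p[2])/2; f=(p[1]+p[3])/2; print('stud side',n+(f-n)*120/204, np.linalg.norm(p[0]-p[2]))
```

```text
inner [ 0.62238478 -0.03141562  0.088     ] [ 0.42377295 -0.06885268  0.088     ] [ 0.63469144 -0.09608892  0.088     ] [ 0.43664278 -0.13342688  0.088     ] 0.06583380023517184 0.06584420256468364 0.2021093591974185 0.2015375745899175
yaw [np.float64(0.1863076362530836), np.float64(0.1863420135881593), np.float64(0.18632480057207648)] stud [ 0.54687272 -0.07914713  0.088     ]
outer width 0.10223056406823815 0.10219360981329648
stud outer [ 0.54675646 -0.07895243  0.088     ]
wing [ 0.53999761 -0.05616698  0.089     ] [ 0.55265666 -0.10326938  0.089     ] [ 0.54632713 -0.07971818  0.089     ] 0.0487738494277481 1.8333482629568982
tab top [ 0.44417395 -0.08418983  0.09      ] [ 0.45162638 -0.11765209  0.09      ]
side outer [array([ 0.41916916, -0.05545444,  0.088     ]), array([ 0.61548359, -0.01627918,  0.088     ]), array([ 0.44142233, -0.15428873,  0.088     ]), array([ 0.63628623, -0.11622005,  0.088     ])]
stud side [ 0.5453482  -0.08215278  0.088     ] 0.10130854702889706
```

The heat sink has yaw 0.187 rad and its stud is at about (0.546, -0.080). The wings lie across the channel and the tab's rear face is at x ≈ -0.106. I'll move toward the tab, high and in parts.

```bash
cat >> h.py <<'E'
S0=np.array([.5462,-.0803]); YAW=.187
ex=np.array([np.cos(YAW),np.sin(YAW)]); ey=np.array([-ex[1],ex[0]])
def need(hx,hy,z,head):
    "print shift/turn in jog units from the measured pose to heat-sink point hx,hy, height z, tool-y heading head"
    s=manip.state(); M=R.from_rotvec(s['orientation']); xy=S0+hx*ex+hy*ey
    d=M.inv().apply(np.r_[xy,z]-s['tcp_pos'])/.5
    Y=np.array([np.cos(head),np.sin(head),0]); Z=np.array([0,0,-1.]); T=R.from_matrix(np.c_[np.cross(Y,Z),Y,Z])
    print('need',np.round(d,3),np.round((M.inv()*T).as_rotvec()/.5,3))
def show():
    s=manip.state(); p=s['tcp_pos']; Y=R.from_rotvec(s['orientation']).as_matrix()[:,1]; r=p[:2]-S0
    print('t%.2f'%s['clock'],'h',np.round([r@ex*1e3,r@ey*1e3,p[2]*1e3],1),'head%.3f'%np.arctan2(Y[1],Y[0]),'q6 %.2f'%s['q'][5],'F',np.round(s['ft_force'],2),'M',np.round(s['moment'],3),'w%.4f g%.1f'%(s['width'],s['gripper_force']))
E
python3 -m jog '-0.055 -0.08 0 0 0 0.125;-0.11 -0.16 0 0 0 0.25;-0.165 -0.235 0 0 0 0.375;-0.215 -0.31 0 0 0 0.5;-0.27 -0.39 0 0 0 0.625;-0.32 -0.465 0 0 0 0.75;-0.375 -0.54 0 0 0 0.875;-0.427 -0.62 0 0 0 1' 0
python3 -c "
from h import *
show();need(-.137,0,.15,.187)"
```

```text
clock: 1.2
tcp_pos: [0.288, 0.2477, 0.2313]
orientation: [1.17, 2.915, 0.001]
ft_force: [0.4, -0.3, 0.2]
width: -0.0001
gripper_force: 0.0
t1.20 h [-192.7  370.3  231.3] head0.808 q6 -0.28 F [ 0.36 -0.34  0.22] M [-0.027  0.012 -0.043] w-0.0001 g0.0
need [-0.667 -0.34   0.163] [1.000e-03 0.000e+00 1.241e+00]
```

```bash
python3 -m jog '-0.085 -0.045 0.02 0 0 0.125;-0.17 -0.09 0.04 0 0 0.25;-0.255 -0.135 0.06 0 0 0.375;-0.335 -0.17 0.08 0 0 0.5;-0.42 -0.21 0.1 0 0 0.625;-0.5 -0.25 0.12 0 0 0.75;-0.585 -0.295 0.14 0 0 0.875;-0.667 -0.34 0.163 0 0 1' 0 >/dev/null
python3 -c "
from h import *
show();need(-.137,0,.068,.187)"
```

```text
t2.20 h [-136.4   -0.2  149.7] head0.306 q6 -0.72 F [0.66 0.37 0.58] M [ 0.006  0.012 -0.038] w-0.0004 g0.0
need [ 0.001 -0.001  0.163] [0.002 0.001 0.239]
```

```bash
python3 -m jog '0 0 0.03 0 0 0.04;0 0 0.06 0 0 0.08;0 0 0.08 0 0 0.12;0 0 0.1 0 0 0.16;0 0 0.12 0 0 0.2;0 0 0.14 0 0 0.239;0 0 0.163 0 0 0.239;0 0 0.163 0 0 0.239' 0 >/dev/null
python3 - <<'E'
from h import *
show();need(-.112,0,.068,.187)
a=cam('top')['image'][170:345,255:375]; b=cam('side')['image'][190:320,232:387]
a=cv2.resize(a,None,fx=3.2,fy=3.2,interpolation=cv2.INTER_CUBIC); b=cv2.resize(b,None,fx=2.6,fy=2.6,interpolation=cv2.INTER_CUBIC)
o=np.zeros((max(a.shape[0],b.shape[0]),a.shape[1]+b.shape[1],3),np.uint8); o[:a.shape[0],:a.shape[1]]=a; o[:b.shape[0],a.shape[1]:]=b
cv2.imwrite('pics/behind.png',o); print(o.shape)
E
```

```text
t3.20 h [-137.4    2.1   67.1] head0.190 q6 -0.60 F [ 0.01  0.34 -0.29] M [ 0.032 -0.054 -0.006] w-0.0000 g0.0
need [-0.004  0.051 -0.002] [-0.004 -0.003  0.005]
(560, 787, 3)
```

View pics/behind.png

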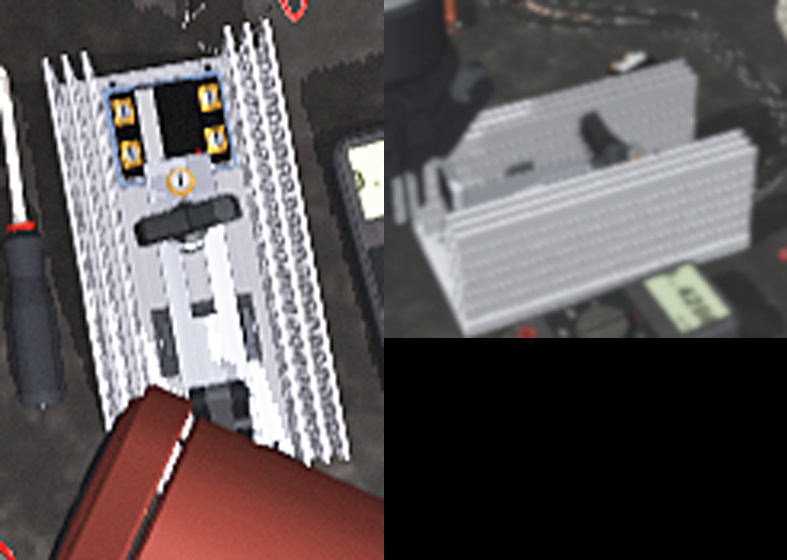

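The fingers stand just behind the tab and the surroundings are clear. Now I'll push along tool +y.

```bash
python3 -m jog '-0.003 0.01 0 0 0 0;-0.003 0.02 0 0 0 0;-0.003 0.03 0 0 0 0;-0.003 0.04 0 0 0 0;-0.003 0.05 0 0 0 0;-0.003 0.06 0 0 0 0;-0.003 0.07 0 0 0 0;-0.003 0.08 0 0 0 0' 0 >/dev/null
python3 -c "
from h import *
show()"
```

```text
t4.30 h [-96.2   0.   68.4] head0.190 q6 -0.56 F [-3.42 -1.47  3.05] M [-0.288  0.61  -0.046] w-0.0003 g2.2
```

```bash
python3 -m jog '0 0.004 0 0 0 0;0 0.008 0 0 0 0;0 0.012 0 0 0 0;0 0.015 0 0 0 0;0 0.018 0 0 0 0;0 0.021 0 0 0 0;0 0.024 0 0 0 0;0 0.024 0 0 0 0' 0 >/dev/null
python3 -c "
from h import *
show()"
```

```text
t5.30 h [-90.2   0.6  67.4] head0.192 q6 -0.54 F [-17.2   -6.59  12.51] M [-0.99   2.519 -0.04 ] w-0.0002 g9.2
```

Run:
```python
from h import *
a=cam('top')['image'][170:335,255:375]; b=cam('side')['image'][190:320,232:387]
a=cv2.resize(a,None,fx=3.2,fy=3.2,interpolation=cv2.INTER_CUBIC); b=cv2.resize(b,None,fx=2.6,fy=2.6,interpolation=cv2.INTER_CUBIC)
o=np.zeros((max(a.shape[0],b.shape[0]),a.shape[1]+b.shape[1],3),np.uint8); o[:a.shape[0],:a.shape[1]]=a; o[:b.shape[0],a.shape[1]:]=b
cv2.imwrite('pics/push1.png',o); show()
```

```text
t5.40 h [-90.2   0.6  67.4] head0.192 q6 -0.54 F [-17.84  -6.27  12.98] M [-1.016  2.564 -0.064] w0.0004 g9.2
```

View pics/push1.png

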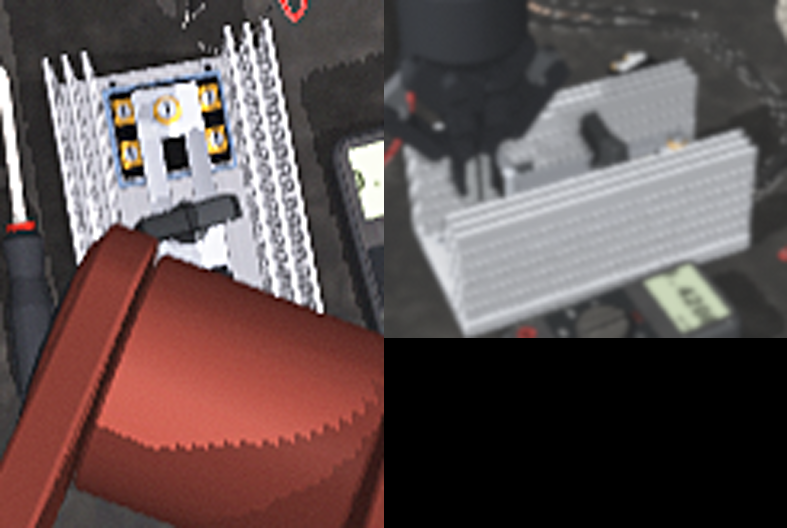

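The nose screw moved from about (180,181) to (167,109) in the crop. I'll measure the travel exactly from the orange ring.

Run:
```python
from h import *
c=cam('top')
def ring(im,u0,v0):
    h=cv2.cvtColor(im,cv2.COLOR_BGR2HSV); m=cv2.inRange(h,(8,90,90),(30,255,255)); k=np.zeros_like(m); cv2.circle(k,(int(u0),int(v0)),7,255,-1); m&=k
    p=cv2.findNonZero(m)[:,0].astype(float); return (p.min(0)+p.max(0))/2,p.mean(0),len(p)
P=[]
for im,u,v in((cv2.imread('pics/top0.png'),203/3.6+255,205/3.6+170),(c['image'],167/3.2+255,109/3.2+170)):
    r=ring(im,u,v); w=[onz(c,q,.062)[:2]-S0 for q in r[:2]]; print(r,[np.round([x@ex*1e3,x@ey*1e3],1) for x in w])
show()
```

```text
(array([311. , 226.5]), array([311.25      , 226.89285714]), 28) [array([20.8,  1.4]), array([20.2,  1.2])]
(array([307., 204.]), array([306.80769231, 204.73076923]), 26) [array([55.5,  1.4]), array([54.4,  1.9])]
t5.45 h [-90.1   0.6  67.4] head0.191 q6 -0.54 F [-16.73  -5.87  12.18] M [-0.96   2.49  -0.101] w-0.0002 g9.2
```

```bash
python3 -m jog '0 0.001 0 0 0 0;0 0.002 0 0 0 0;0 0.003 0 0 0 0;0 0.004 0 0 0 0;0 0.004 0 0 0 0;0 0.004 0 0 0 0;0 0.004 0 0 0 0;0 0.004 0 0 0 0' 0 >/dev/null
python3 -c "
from h import *
show()"
```

```text
t6.45 h [-90.2   0.8  67.1] head0.192 q6 -0.54 F [-21.82  -8.71  14.67] M [-1.265  3.212 -0.059] w-0.0002 g11.7
```

A hard stop: the force rose with no motion, so the strap is home. I'll back off, rise and open to about 24 mm.

```bash
python3 -m jog '0 -0.02 0 0 0 0;0 -0.04 0 0 0 0;0 -0.05 0 0 0 0;0 -0.05 -0.04 0 0 0;0 -0.05 -0.08 0 0 0;0 -0.05 -0.12 0 0 0;0 -0.05 -0.16 0 0 0;0 -0.05 -0.16 0 0 0' 0 >/dev/null
python3 -c "
from h import *
show();need(0,0,.135,.262)
c=cam('top'); cv2.imwrite('pics/top2.png',c['image'])
h=cv2.cvtColor(c['image'],cv2.COLOR_BGR2HSV)
"
```

```text
t7.45 h [-105.8   -0.7  150.2] head0.190 q6 -0.57 F [ 0.05 -0.69 -0.  ] M [ 0.028 -0.062 -0.029] w-0.0001 g0.0
need [0.001 0.211 0.031] [ 0.01   0.005 -0.145]
```

```bash
python3 -m jog '0 0.03 0 0 0 0;0 0.06 0 0 0 -0.03;0 0.1 0 0 0 -0.06;0 0.13 0 0 0 -0.09;0 0.16 0 0 0 -0.12;0 0.19 0 0 0 -0.145;0.001 0.211 0.031 0.01 0.005 -0.145;0.001 0.211 0.031 0.01 0.005 -0.145' 28 20 >/dev/null
python3 - <<'E'
from h import *
show();need(0,0,.066,.262)
a=cam('top')['image'][170:335,255:375]; b=cam('side')['image'][170:320,232:387]
a=cv2.resize(a,None,fx=3.2,fy=3.2,interpolation=cv2.INTER_CUBIC); b=cv2.resize(b,None,fx=2.6,fy=2.6,interpolation=cv2.INTER_CUBIC)
o=np.zeros((max(a.shape[0],b.shape[0]),a.shape[1]+b.shape[1],3),np.uint8); o[:a.shape[0],:a.shape[1]]=a; o[:b.shape[0],a.shape[1]:]=b
cv2.imwrite('pics/over.png',o)
E
```

```text
t8.50 h [ -2.2   1.4 131.5] head0.263 q6 -0.54 F [ 0.35 -0.8  -0.12] M [-0.001 -0.01  -0.037] w0.0240 g0.0
need [-0.004  0.005  0.131] [-0.015 -0.008  0.002]
```

View pics/over.png

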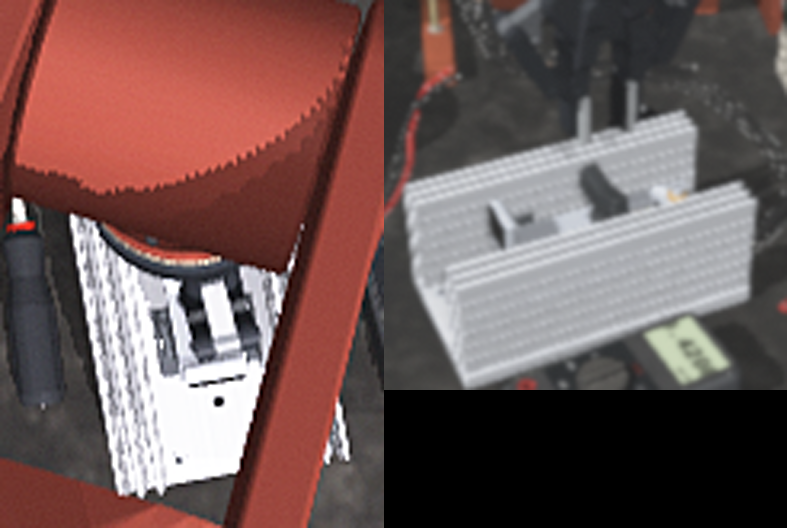

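The fingers straddle the nut along the channel, with the wings below between them. Descending.

```bash
python3 -m jog '-0.002 0.002 0.01 -0.01 -0.005 0;-0.004 0.004 0.03 -0.01 -0.005 0;-0.004 0.004 0.05 -0.01 -0.005 0;-0.004 0.004 0.07 -0.01 -0.005 0;-0.004 0.004 0.09 -0.01 -0.005 0;-0.004 0.004 0.11 -0.01 -0.005 0;-0.004 0.004 0.12 -0.01 -0.005 0;-0.004 0.004 0.128 -0.01 -0.005 0' 28 20 >/dev/null
python3 - <<'E'
from h import *
show(); cam('top'); cam('top'); show();need(0,0,.066,.262)
E
```

```text
t9.60 h [-0.2 -0.8 68.4] head0.262 q6 -0.54 F [ 0.44 -0.3   0.95] M [0.016 0.01  0.066] w0.0240 g0.0
t9.70 h [-0.4 -0.7 68.4] head0.262 q6 -0.54 F [ 0.22 -0.52 -0.19] M [-0.016  0.003 -0.02 ] w0.0239 g0.0
need [0.001 0.001 0.005] [-0.001 -0.001  0.   ]
```

```bash
cat >> h.py <<'E'
def avg(n=6):
    L=[]
    for _ in range(n): optics.read_camera('top'); s=manip.state(); L.append(np.r_[s['ft_force'],s['moment'],s['tau'][5],s['tau'][4]])
    L=np.array(L); s=manip.state(); Y=R.from_rotvec(s['orientation']).as_matrix()
    f=L[:,:3].mean(0)@Y
    print('F_tool',np.round(f,2),'Mz %.3f sd%.3f'%(L[:,5].mean(),L[:,5].std()),'tau6 %.4f sd%.4f'%(L[:,6].mean(),L[:,6].std()),'Mxy',np.round(L[:,3:5].mean(0),3))
E
python3 -c "
from h import *
avg(4)"
python3 -m jog '0 0 0.003 0 0 0;0 0 0.004 0 0 0;0 0 0.004 0 0 0;0 0 0.004 0 0 0;0 0 0.004 0 0 0;0 0 0.004 0 0 0;0 0 0.004 0 0 0;0 0 0.004 0 0 0' 0 40 >/dev/null
python3 -c "
from h import *
show();avg(4)"
```

```text
F_tool [ 0.44  0.19 -0.4 ] Mz -0.003 sd0.014 tau6 0.0000 sd0.0000 Mxy [-0.037 -0.007]
t10.90 h [ 0.3 -1.1 68.4] head0.262 q6 -0.54 F [-2.75  0.58  6.56] M [0.077 0.443 0.022] w0.0113 g41.1
F_tool [ 1.19 -2.08 -6.43] Mz 0.075 sd0.021 tau6 0.0527 sd0.0000 Mxy [0.108 0.377]
```

```bash
python3 -m jog '0 -0.001 -0.004 0 0 0.1;0 -0.001 -0.004 0 0 0.25;0 -0.001 -0.0035 0 0 0.4;0 -0.001 -0.0035 0 0 0.55;0 -0.001 -0.003 0 0 0.7;0 -0.001 -0.0025 0 0 0.85;0 -0.001 -0.002 0 0 1;0 -0.001 -0.002 0 0 1' - 40 >/dev/null
python3 -c "
from h import *
show();avg(4)"
```

```text
t12.10 h [-0.7 -0.9 67.7] head-0.237 q6 -0.04 F [ 0.23  0.05 -1.58] M [-0.097 -0.149  0.176] w0.0113 g40.2
F_tool [0.05 1.52 2.57] Mz 0.141 sd0.024 tau6 0.1356 sd0.0148 Mxy [-0.064 -0.199]
```

```bash
python3 -m jog '0 0.001 0.0014 0 0 0.1;0 0.001 0.0017 0 0 0.25;0 0.001 0.002 0 0 0.4;0 0.001 0.0023 0 0 0.55;0 0.001 0.0026 0 0 0.7;0 0.001 0.003 0 0 0.85;0 0.001 0.0033 0 0 1;0 0.001 0.0033 0 0 1' - 40 >/dev/null
python3 -c "
from h import *
show();avg(4)"
```

```text
t13.30 h [-1.3 -0.4 66.6] head-0.736 q6 0.46 F [-4.6   1.77  6.55] M [0.234 0.753 0.132] w0.0107 g41.2
F_tool [-2.16 -4.03 -5.88] Mz 0.121 sd0.008 tau6 0.1332 sd0.0115 Mxy [0.243 0.743]
```

```bash
python3 -m jog '-0.0005 -0.001 -0.001 0 0 0.1;-0.0005 -0.001 -0.0007 0 0 0.25;-0.0005 -0.001 -0.0004 0 0 0.4;-0.0005 -0.001 0 0 0 0.55;-0.0005 -0.001 0.0003 0 0 0.7;-0.0005 -0.001 0.0006 0 0 0.85;-0.0005 -0.001 0.0009 0 0 1;-0.0005 -0.001 0.0009 0 0 1' - 40 >/dev/null
python3 -c "
from h import *
show();avg(4)"
```

```text
t14.50 h [-1.7  0.3 65.6] head-1.236 q6 0.96 F [-3.35  3.48  5.61] M [0.57  0.671 0.126] w0.0111 g41.1
F_tool [-2.86 -4.84 -4.68] Mz 0.124 sd0.019 tau6 0.1354 sd0.0106 Mxy [0.613 0.669]
```

```bash
sed -i "s/print('F_tool'/print(np.round(L[:,6],4),'F_tool'/" h.py; python3 -m jog '-0.001 -0.0015 -0.0014 0 0 0.1;-0.001 -0.0015 -0.0011 0 0 0.25;-0.001 -0.0015 -0.0008 0 0 0.4;-0.001 -0.0015 -0.0005 0 0 0.55;-0.001 -0.0015 -0.0002 0 0 0.7;-0.001 -0.0015 0.0001 0 0 0.85;-0.001 -0.0015 0.0004 0 0 1;-0.001 -0.0015 0.0004 0 0 1' - 40 >/dev/null
python3 -c "
from h import *
show();avg(4)"
```

```text
t15.70 h [-1.7  1.2 64.8] head-1.736 q6 1.46 F [-0.39  5.37 -0.55] M [0.85  0.145 0.149] w0.0109 g40.4
[0.1656 0.1499 0.146  0.1441] F_tool [-1.91 -5.1   0.66] Mz 0.134 sd0.029 tau6 0.1514 sd0.0084 Mxy [0.887 0.12 ]
```

```bash
python3 -m jog '-0.001 -0.0025 0 0 0 0.1;-0.001 -0.0025 0.0003 0 0 0.25;-0.001 -0.0025 0.0006 0 0 0.4;-0.001 -0.0025 0.0009 0 0 0.55;-0.001 -0.0025 0.0012 0 0 0.7;-0.001 -0.0025 0.0015 0 0 0.85;-0.001 -0.0025 0.0019 0 0 1;-0.001 -0.0025 0.0019 0 0 1' - 40 >/dev/null
python3 -c "
from h import *
show();avg(5)"
```

```text
t16.90 h [-1.3  2.  63.9] head-2.235 q6 1.96 F [ 1.52  5.37 -3.49] M [ 0.914 -0.237  0.181] w0.0108 g40.2
[0.169  0.1668 0.168  0.1671 0.1662] F_tool [-2.43 -4.79  3.46] Mz 0.181 sd0.016 tau6 0.1674 sd0.0010 Mxy [ 0.936 -0.279]
```

The torque starts rising near 2 rad, so contact has been made. The wrist is nearing its range, and the grip sits about 2 mm off the nut axis (the axis is at about h = (0, 0.8) mm). I'll release, rise and turn back half a turn.

```bash
python3 -m jog '0 0 0 0 0 0;0 0 0 0 0 0;0 0 0 0 0 0;0 0 0 0 0 0;0 0 -0.02 0 0 0;0 0 -0.04 0 0 0;0 0 -0.065 0 0 0;0 0 -0.09 0 0 0' 28 40 | tail -2
python3 -m jog '0 0 0 0 0 -0.15;0 0 0 0 0 -0.3;0 0 0 0 0 -0.45;0 0 0 0 0 -0.6;0 0 0 0 0 -0.75;0 0 0 0 0 -0.9;0 0 0 0 0 -1;0 0 0 0 0 -1' >/dev/null
python3 -m jog '0 0 0 0 0 -0.15;0 0 0 0 0 -0.3;0 0 0 0 0 -0.45;0 0 0 0 0 -0.6;0 0 0 0 0 -0.75;0 0 0 0 0 -0.9;0 0 0 0 0 -1;0 0 0 0 0 -1' >/dev/null
python3 -m jog '0 0 0 0 0 -0.15;0 0 0 0 0 -0.3;0 0 0 0 0 -0.45;0 0 0 0 0 -0.6;0 0 0 0 0 -0.75;0 0 0 0 0 -0.9;0 0 0 0 0 -1;0 0 0 0 0 -1' >/dev/null
python3 -c "
from h import *
show()"
```

```text
width: 0.0241
gripper_force: 0.0
t21.15 h [ -1.4   1.2 109.8] head-0.740 q6 0.47 F [-0.18 -0.99  0.78] M [ 0.    -0.055 -0.009] w0.0237 g0.0
```

```bash
python3 -m jog '0 0 0 0 0 -0.15;0 0 0 0 0 -0.3;0 0 0 0 0 -0.45;0 0 0 0 0 -0.6;0 0 0 0 0 -0.75;0 0 0 0 0 -0.9;0 0 0 0 0 -1;0 0 0 0 0 -1' >/dev/null
python3 -m jog '0 0 0 0 0 -0.15;0 0 0 0 0 -0.3;0 0 0 0 0 -0.45;0 0 0 0 0 -0.6;0 0 0 0 0 -0.75;0 0 0 0 0 -0.9;0 0 0 0 0 -1;0 0 0 0 0 -1' >/dev/null
python3 -m jog '0 0 0 0 0 -0.15;0 0 0 0 0 -0.3;0 0 0 0 0 -0.45;0 0 0 0 0 -0.6;0 0 0 0 0 -0.75;0 0 0 0 0 -0.9;0 0 0 0 0 -1;0 0 0 0 0 -1' >/dev/null
python3 - <<'E'
from h import *
show(); need(.0001,.0008,.066,.987); avg(2); show()
b=cam('side')['image'][170:320,232:387]; cv2.imwrite('pics/regrip.png',cv2.resize(b,None,fx=4,fy=4,interpolation=cv2.INTER_CUBIC))
E
```

```text
t24.15 h [ -1.4   1.2 109.5] head0.760 q6 -1.03 F [-0.6  -0.94 -0.25] M [0.019 0.01  0.013] w0.0241 g0.0
need [-0.002  0.002  0.087] [ 0.    -0.    -0.454]
[-0.0129  0.0043] F_tool [ 0.24 -0.45 -0.39] Mz -0.012 sd0.015 tau6 -0.0043 sd0.0086 Mxy [ 0.013 -0.035]
t24.25 h [ -1.5   1.2 109.5] head0.760 q6 -1.03 F [-0.41 -0.47  0.31] M [-0.037 -0.054  0.003] w0.0241 g0.0
```

View pics/regrip.png

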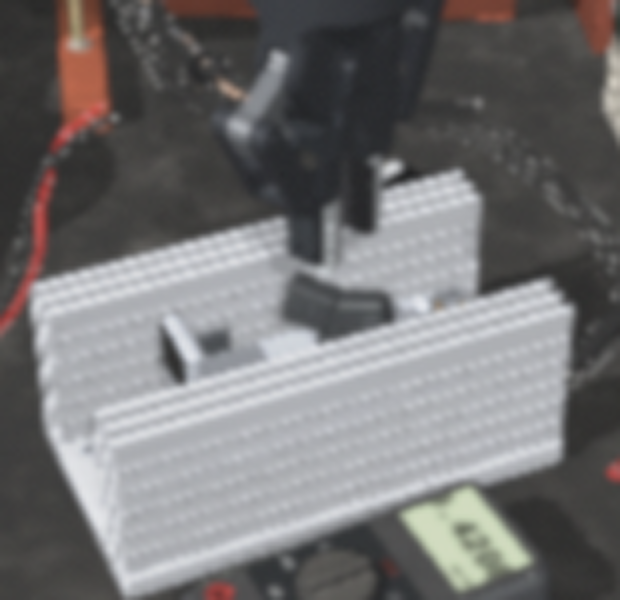

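The wings at (290–390, 300) lie below and between the open fingers. Descending centred, then gripping.

```bash
python3 -m jog '-0.001 0.001 0 0 0 -0.15;-0.002 0.002 0 0 0 -0.3;-0.002 0.002 0.01 0 0 -0.454;-0.002 0.002 0.03 0 0 -0.454;-0.002 0.002 0.05 0 0 -0.454;-0.002 0.002 0.07 0 0 -0.454;-0.002 0.002 0.085 0 0 -0.454;-0.002 0.002 0.093 0 0 -0.454' 28 40 >/dev/null
python3 -c "
from h import *
show();avg(2)"
python3 -m jog '0 0 0 0 0 0;0 0 0 0 0 0;0 0 0 0 0 0;0 0 0 0 0 0;0 0 0 0 0 0;0 0 0 0 0 0;0 0 0 0 0 0;0 0 0 0 0 0' 0 40 >/dev/null
python3 -c "
from h import *
show();avg(3)"
```

```text
t25.30 h [-0.5  1.1 62.2] head0.989 q6 -1.26 F [ 0.66 -0.39  0.48] M [ 0.025  0.013 -0.007] w0.0239 g0.0
[0.0012 0.001 ] F_tool [-0.17 -0.09  0.28] Mz -0.030 sd0.010 tau6 0.0011 sd0.0001 Mxy [-0.031 -0.006]
t26.40 h [ 0.   0.8 63.2] head0.989 q6 -1.26 F [-2.42 -0.2   2.05] M [-0.099  0.131  0.026] w0.0115 g42.1
[0.0219 0.0218 0.0218] F_tool [ 0.68 -1.41 -2.29] Mz 0.033 sd0.017 tau6 0.0218 sd0.0000 Mxy [-0.065  0.191]
```

```bash
python3 -m jog '0 -0.0005 -0.0008 0 0 0.1;0 -0.0005 -0.0006 0 0 0.2;0 -0.0005 -0.0005 0 0 0.3;0 -0.0005 -0.0004 0 0 0.4;0 -0.0005 -0.0004 0 0 0.4;0 -0.0005 -0.0004 0 0 0.4;0 -0.0005 -0.0004 0 0 0.4;0 -0.0005 -0.0004 0 0 0.4' 0 40 >/dev/null
python3 -c "
from h import *
show();avg(4)"
```

```text
t27.55 h [-0.   0.8 63.1] head0.789 q6 -1.06 F [ 1.18  0.1  -2.56] M [ 0.071 -0.366  0.147] w0.0111 g41.8
[0.1565 0.1569 0.1572 0.1574] F_tool [-1.53  1.47  2.61] Mz 0.156 sd0.023 tau6 0.1570 sd0.0003 Mxy [ 0.052 -0.391]
```

```bash
python3 -m jog '0 0.0003 0.0008 0 0 0.1;0 0.0003 0.001 0 0 0.2;0 0.0003 0.0012 0 0 0.3;0 0.0003 0.0014 0 0 0.4;0 0.0003 0.0016 0 0 0.5;0 0.0003 0.0017 0 0 0.6;0 0.0003 0.0017 0 0 0.6;0 0.0003 0.0017 0 0 0.6' 0 40 >/dev/null
python3 -c "
from h import *
show();avg(4)"
```

```text
t28.75 h [-0.1  0.8 62.5] head0.490 q6 -0.76 F [ 0.39  0.01 -0.24] M [ 0.087 -0.349  0.193] w0.0110 g42.0
[0.167  0.1662 0.1661 0.1662] F_tool [-0.52  0.19  0.76] Mz 0.155 sd0.017 tau6 0.1664 sd0.0003 Mxy [ 0.081 -0.268]
```

```bash
python3 -m jog '0 0 0.0004 0 0 0.15;0 0 0.0006 0 0 0.3;0 0 0.0009 0 0 0.45;0 0 0.0012 0 0 0.6;0 0 0.0016 0 0 0.75;0 0 0.0018 0 0 0.9;0 0 0.002 0 0 1;0 0 0.002 0 0 1' 0 40 >/dev/null
python3 -c "
from h import *
show();avg(5)"
```

```text
t29.95 h [-0.1  0.8 61.6] head-0.010 q6 -0.26 F [-0.4  -0.62 -0.33] M [ 0.067 -0.184  0.236] w0.0109 g42.3
[0.2091 0.1898 0.1846 0.183  0.1826] F_tool [-0.18 -0.45 -1.12] Mz 0.195 sd0.020 tau6 0.1898 sd0.0100 Mxy [ 0.1   -0.267]
```

```bash
python3 -m jog '0 0 0 0 0 0.15;0 0 0.0003 0 0 0.3;0 0 0.0006 0 0 0.45;0 0 0.0009 0 0 0.6;0 0 0.0012 0 0 0.75;0 0 0.0015 0 0 0.85;0 0 0.0017 0 0 0.92;0 0 0.0017 0 0 0.92' 0 40 >/dev/null
python3 -c "
from h import *
show();avg(6)"
```

```text
t31.20 h [-0.1  0.8 60.7] head-0.471 q6 0.20 F [-1.33 -0.3   2.51] M [ 0.133 -0.2    0.215] w0.0112 g42.6
[0.2172 0.2036 0.1998 0.1985 0.198  0.1978] F_tool [-0.96 -1.29 -3.07] Mz 0.213 sd0.035 tau6 0.2025 sd0.0069 Mxy [ 0.134 -0.137]
```

Settled at about 0.20 N·m with a clear steady rise since contact, so it is snug. Releasing and withdrawing upward.

```bash
python3 -m jog '0 0 0 0 0 0;0 0 0 0 0 0;0 0 0 0 0 0;0 0 0 0 0 0;0 0 -0.03 0 0 0;0 0 -0.07 0 0 0;0 0 -0.12 0 0 0;0 0 -0.18 0 0 0' 28 40 >/dev/null
python3 -m jog '0 0 -0.08 0 0 0;-0.03 -0.05 -0.1 0 0 0;-0.08 -0.12 -0.1 0 0 0;-0.14 -0.19 -0.1 0 0 0;-0.2 -0.26 -0.1 0 0 0;-0.26 -0.32 -0.1 0 0 0;-0.26 -0.32 -0.1 0 0 0;-0.26 -0.32 -0.1 0 0 0' >/dev/null
python3 - <<'E'
from h import *
show(); print(manip.state()['tcp_pos'])
a=cam('top')['image'][150:340,235:435]; cv2.imwrite('pics/end.png',cv2.resize(a,None,fx=3,fy=3,interpolation=cv2.INTER_CUBIC))
E
```

```text
t33.50 h [-205.4   -4.7  201.7] head-0.472 q6 -0.06 F [-0.49  0.28  1.2 ] M [ 0.038 -0.064 -0.007] w0.0239 g0.0
[ 0.34528201 -0.12308649  0.20166175]
```

View pics/end.png

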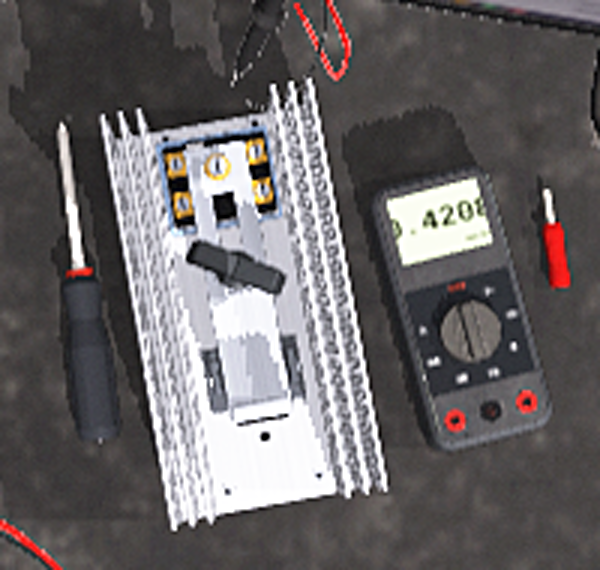

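The strap is home with its shoe screw at (217,165), mid-relay. The wings at (235,266) are free, the relay is on its pad, and the meter, driver and plug have not moved. Handing in.

```bash
python3 -c "
from workcell import manip
print(manip.hand_in())"
```

```text
the job is handed in; nothing more can be done
None
```

I pushed the strap home against its stop, then tightened the nut to about 0.20 N·m (roughly 35 N of clamping, worked out from the torque). The gripper let go and backed clear, the last picture showed nothing around it disturbed, and the job was handed in at about 34 s.

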